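Latch the filigree cassette into the cooling rack

ROBOT

A 6-joint arm with a two-finger parallel gripper is mounted at the origin on the work surface. World frame = base frame: x ahead of the robot, y to its left, z up, the work surface at z = 0. Lengths are in mm, angles in degrees, forces in N, time in s.
With the tool pointing down it reaches from about 300 to 850 mm from the base axis. Payload 4.2 kg.
Tool frame: the origin (TCP) lies midway between the tips of the shut fingers; the grasp point (between the pads) lies 19 mm behind it (env.hold_point_z is the z of the grasp point in the tool frame, in mm); z points along the fingers, y is the direction in which the jaws open and shut (so a half turn about z gives the same grasp; the last joint's range is limited). The gripper opens to 91 mm and grips with 3 to 60 N. Pads are 32 mm wide; open, the fingers measure 118 mm over their backs; the gripper's body (76 mm by 178 mm) begins 60 mm behind the grasp point.
Start: joints at [63.598, 18.312, 89.639, -0, 72.044, -1.146], TCP at [245.336, 520.052, 213.976] pointing down, gripper open.
Joint ranges: [-177.97, 177.97], [-48.28, 115.42], [12.27, 149.76], [-77.06, 257.06], [2.81, 150.46], [-146.56, 146.56]. Speed limits (degrees/s): [147.25, 147.25, 180, 180, 180, 180].

INTERFACE

Orientations are given as [roll, pitch, yaw] about the fixed x, y, z axes, in that order (R = Rz(yaw) Ry(pitch) Rx(roll)).
In Python, from workcell import env, grab_frame, camera_params, spotter gives the robot as it stands. The module is installed in compiled form; this text tells all that it offers.
- The arm moves only by the shell command python3 -m jog 'ROWS' [FORCE]. ROWS is text: rows parted by semicolons, each of 7 numbers parted by spaces: the turn, a rotation vector about the world's x, y, z in units of 5 degrees (1.0 is 5 degrees), then the shift along the world's x, y, z in units of 25 mm (1.0 is 25 mm), then the opening, from 0 (shut) to 1 (fully open). A call has 1 to 5 rows; each row is the pose to reach, as a shift and turn from the pose commanded when the call began; what a row does not reach only later rows make up. A row lasts 1/8 s, in which the tool goes at most 62.5 mm and 10.7 degrees, less where a joint would pass 70% of its speed; a pose out of reach is approached as far as the arm can. A call with a gripper value outside its range is refused whole. The fingers move at their own pace and stop on an object; FORCE is the grip in N (left out, the last holds). Time passes only in rows, so rows that repeat a pose let the fingers close. It gives the time, the measured TCP pose, the force and the opening at its end, in the units of the state.
- env.state(): the state, without advancing time (a new reading comes with each control period).
- grab_frame(name): name is "scene" or "top" or "wrist"; returns the picture (420x560x3 uint8, red, green, blue); there is no depth.
- camera_params(name): a dict with "K" (3x3 intrinsics, pixels), "rvec" (rotation vector, rad) and "tvec" (3), from world to camera coordinates, as OpenCV has them. Camera axes: x right, y down, z forward; pixel columns grow to the right and rows downward; lengths in mm; the calibration is good to about 2 mm. A picture is of the moment at which its call begins: read the wrist's pose just before it. camera_params takes no time and is no camera call; for the wrist camera it gives the pose at the moment of the call.
- env.job_done(): hands the job in, once; it reports no verdict.
Trained networks look in the newest picture that a camera, given by its name, has taken for a name from the list of things; names that differ only in an ending like _2 or _b are one class to them, and where a whole thing is asked for, a point or a joint stands for the part that bears it (a point fixed in the world has none). Each returns a list of dicts, best first, with "conf" (0 to 1); they miss things now and then, are a little off and sometimes report something else, mostly with a low value. They report only what shows in the picture. A call takes as long as a camera call. They do not tell look-alikes from the thing itself.
- spotter.look_for(query, camera): "box" ([left, top, width, height] in pixels, round what is visible of it).
- spotter.trace(query, camera): "region" (420x560 bool, what is visible of it) and "box" ([left, top, width, height] in pixels, round what is visible of it).
The state is a dict: "time_s": time; "qpos": joint angles; "qvel": joint speeds; "effort": joint torques, N m; "ee_pos": TCP position; "ee_rot": TCP orientation; "force": force on the tool from outside, world axes, zero at the start; "torque": the same for the moment, N m; "gripper_width": finger opening in mm.
Only numpy, scipy, OpenCV 4.12 (cv2) and the standard library are available. Lean on these libraries where they do the work, as an engineer would, in place of code of your own. Each camera call takes 0.05 s, during which the arm holds its last target. There are 200 camera calls.

TASK

Take the loose blue cassette with the filigree flower off the soldering board and, keeping it upright, set it down into the guide posts of the rack's one empty slot until it rests on that slot's closed brass latch, and let go. Then press that slot's red button in so the latch opens and the cassette drops fully home, and let the button spring back so the latch locks over it. Leave the latches of the two loaded slots shut, and do not disturb the bowl, the jar, the tweezers or the torch.

Things in the scene. Friction and masses are not known exactly. Their poses are not given: they have to be found in the camera images.
- cassette: Loose cassette, about 120 g, upright on the board. Origin: centre of its underside; z up, x across its thickness, y along its width; same when turned half round. Flat blue frame 60 (y) x 8 (x) x 50 mm high with a silver flower in it; at the bottom an aluminium foot 24 (x) x 30 (y) x 10 mm high stands out 8 mm from both faces; on top a blue grip tab.
- cassette_grip (a point): Middle of the cassette's solid grip tab, 59 mm above its underside; the tab is 12 mm (cassette x) by 30 mm (y), from 50 to 68 mm above the underside, and is pinched across its 12 mm.
- rack: Fixed wooden rail, 105 (x) by 290 mm (y), 6 mm thick, on the bench, carrying three slot modules in a row along its y, 85 mm apart, in any order, all with the rack's yaw. Origin: underside at the middle of the row; x points away from the red buttons.
- slot_empty: The empty slot module; origin at its underside centre, 6 mm above the bench; x: the way its button is pressed, y: along the row. Two grey U-shaped posts take the upright edges of the cassette's frame, its thickness along x, from above: 63 mm apart inside along y, grooves 11 mm wide along x (1.5 mm play each way). Posts end 62 mm above the origin, then flare out to 70 mm.
- slot_empty_seat (a point): Centre of the slot's floor, 12 mm above the module's origin: the cassette's origin lies here when fully home. The shut brass latch nose has a flat top 18 mm above this point, so a cassette lowered in first rests 18 mm above home, its foot on the nose, leaning at most 5 degrees; pushing it down does not open the latch.
- latch_empty (a joint): Travel of the empty slot's latch in m: 0 shut, at most 0.010. Pressing the red button moves button and nose together along the slot's +x; a spring returns it (about 1.5 N at 0, 4.5 N at 0.010), it does not stay open. Shut, the nose covers 5 mm of the foot on its +x side; the foot passes from about 0.007. Cassette home, the nose springs back 2 mm above the foot.
- latch_empty_button (a point): Centre of the front face of the empty slot's red button: 28 by 28 mm, upright, facing the slot's -x, 58 mm in front of the slot's centre and 46 mm above the bench when shut (the point moves with the button). The space in front is free; press it level along the slot's +x, for example with the side of the closed fingers.
- slot_full1: A slot module like the empty one, holding a cassette that is fixed in it; origin and axes alike. That cassette's top is 80 mm above the module's origin.
- slot_full2: The other loaded slot module, likewise.
- latch_full1 (a joint): Latch travel of the loaded slot slot_full1, 0 shut; leave it shut.
- latch_full2 (a joint): Latch travel of the loaded slot slot_full2, 0 shut; leave it shut.
- board: Fixed scorched grey soldering board, 200 by 200 mm, 12 mm thick, with a few flat silver flowers along its far edge; origin: centre of its underside.
- bowl: Small terracotta bowl, 90 mm wide, 32 mm high; origin under its centre. Leave alone.
- flux_bottle: Amber glass jar, 44 mm wide, 85 mm high; origin under its centre. Leave alone.
- tweezers: Steel tweezers lying on the bench, about 155 mm long along x, 7 mm high; leave alone.
- torch: Brass and black hand torch lying on the bench, 170 mm long along x, 28 mm high; leave alone.
Things that resemble listed ones, but are neither listed nor needed, are in the scene too. Of the things that look like the cassette, the smallest one is meant.

How it is judged (in metres and radians):
On the way, in this order (a step that is already met when the one before it is completed fails the run):
1. the cassette stands between the guide posts of the empty slot, resting on its closed latch (horizontal distance between cassette and slot_empty_seat below 0.008 m and z of cassette in the frame of slot_empty_seat between 0.011 and 0.023 m and value of joint latch_empty below 0.003 m), for 0.2 s.
2. the button is pressed in so that the latch opens (value of joint latch_empty above 0.0055 m), for 0.05 s.
At the end, for the whole second after the job is handed in: The cassette stands upright (within 0.1 rad) and at rest on the floor of the slot that was empty: its underside's centre within 4 mm of the seat sideways and 3 mm in height, turned with the slot (within 0.2 rad), and that slot's latch has sprung back shut over its foot (travel under 1.5 mm) (horizontal distance between cassette and slot_empty_seat below 0.004 m and z of cassette in the frame of slot_empty_seat between -0.003 and 0.003 m and angle between cassette's own z axis and vertical below 0.1 rad and angle between the x axis of cassette and the x axis of slot_empty, either way round below 0.2 rad and value of joint latch_empty below 0.0015 m and linear speed of cassette below 0.02 m/s); the robot touches nothing.
It fails at once if the latch of a loaded slot is opened by more than 4 mm (value of joint any of latch_full1, latch_full2 above 0.004 m).
It fails at once if the cassette is tipped over (more than 0.7 rad from upright) (angle between cassette's own z axis and vertical above 0.7 rad).
It fails at once if the bowl, jar, tweezers or torch is moved by more than 20 mm (distance of any of bowl, flux_bottle, tweezers, torch from where it was at the start of the episode above 0.02 m).
It also fails if it takes over 50 s, if anything falls off the work surface, if the arm or the gripper's body presses on something with over 40 N, if the wrist force passes 120 N, or if a joint passes its speed limit or range.

## Working session

There is one attempt and no reset: what is moved stays moved. The work goes in short steps, Python scripts to look and compute and a shell command to move; the robot and the scene stay as the last step left them, time stands still between calls to the robot, and variables do not carry over. Pictures are saved under pics/ and viewed, about 8 in all and at most 12, crops included, and the job is handed in when it is done.

```bash
mkdir -p pics
cat > h.py <<'E'
import numpy as np, cv2
from workcell import env, grab_frame, camera_params, spotter
def save(n,img): cv2.imwrite(f"pics/{n}.png",cv2.cvtColor(img,cv2.COLOR_RGB2BGR))
def ray(cp,uv,z):
    R,_=cv2.Rodrigues(np.array(cp["rvec"],float)); K=np.array(cp["K"]); t=np.array(cp["tvec"],float).ravel()
    c=-R.T@t; d=R.T@np.linalg.inv(K)@np.array([uv[0],uv[1],1.]); return c+d*(z-c[2])/d[2]
def proj(cp,P):
    return cv2.projectPoints(np.array(P,float).reshape(-1,3),np.array(cp["rvec"],float),np.array(cp["tvec"],float),np.array(cp["K"]),None)[0].reshape(-1,2)
E
python3 - <<'E'
from h import *
a=grab_frame("scene");b=grab_frame("top")
save("both",cv2.resize(np.vstack([a,b]),None,fx=.71,fy=.71)); save("top",b); save("scene",a)
for c in("top","scene"):
    p=camera_params(c);R,_=cv2.Rodrigues(np.array(p["rvec"],float));print(c,(-R.T@np.array(p["tvec"]).ravel()).round(),np.array(p["K"]).round(1).tolist())
    for q in("cassette","slot_empty","slot_full1","rack","board","latch_empty_button","bowl","flux_bottle","torch","tweezers"):
        print(q,[(np.round(d["box"]).tolist(),round(d["conf"],2)) for d in spotter.look_for(q,c)[:4]])
E
```

```text
top [495. -92. 937.] [[456.5, 0.0, 283.7], [0.0, 456.5, 211.6], [0.0, 0.0, 1.0]]
cassette [([448.0, 208.0, 50.0, 37.0], 0.96), ([341.0, 312.0, 24.0, 49.0], 0.96), ([325.0, 199.0, 31.0, 17.0], 0.79)]
slot_empty [([206.0, 174.0, 43.0, 40.0], 0.98)]
slot_full1 [([161.0, 174.0, 50.0, 41.0], 0.71), ([115.0, 176.0, 49.0, 40.0], 0.65)]
rack [([121.0, 166.0, 139.0, 52.0], 0.79), ([326.0, 198.0, 31.0, 20.0], 0.28)]
board [([309.0, 159.0, 108.0, 108.0], 0.83), ([162.0, 174.0, 49.0, 41.0], 0.27)]
latch_empty_button [([222.0, 174.0, 14.0, 40.0], 0.62), ([206.0, 173.0, 45.0, 44.0], 0.51)]
bowl [([247.0, 80.0, 50.0, 41.0], 0.88)]
flux_bottle [([269.0, 283.0, 72.0, 9.0], 0.67), ([192.0, 76.0, 32.0, 34.0], 0.65)]
torch [([322.0, 97.0, 87.0, 17.0], 0.74)]
tweezers []
scene [ 937. -258.  846.] [[451.7, 0.0, 278.0], [0.0, 451.7, 207.8], [0.0, 0.0, 1.0]]
cassette [([96.0, 241.0, 37.0, 55.0], 0.8), ([185.0, 128.0, 24.0, 48.0], 0.59), ([230.0, 227.0, 30.0, 26.0], 0.58), ([333.0, 191.0, 31.0, 48.0], 0.26)]
slot_empty [([334.0, 193.0, 43.0, 48.0], 0.55), ([409.0, 166.0, 29.0, 44.0], 0.39)]
slot_full1 [([375.0, 180.0, 37.0, 46.0], 0.75), ([331.0, 294.0, 44.0, 44.0], 0.75), ([408.0, 164.0, 40.0, 45.0], 0.59), ([160.0, 194.0, 130.0, 123.0], 0.54)]
rack [([334.0, 190.0, 33.0, 52.0], 0.68), ([316.0, 170.0, 143.0, 86.0], 0.57), ([208.0, 329.0, 91.0, 52.0], 0.39)]
board [([158.0, 193.0, 130.0, 123.0], 0.76)]
latch_empty_button [([411.0, 166.0, 38.0, 45.0], 0.22)]
bowl [([328.0, 293.0, 47.0, 47.0], 0.72)]
flux_bottle [([405.0, 274.0, 31.0, 36.0], 0.85)]
torch [([211.0, 331.0, 88.0, 50.0], 0.81)]
tweezers [([222.0, 166.0, 65.0, 27.0], 0.93)]
```

View pics/top.png

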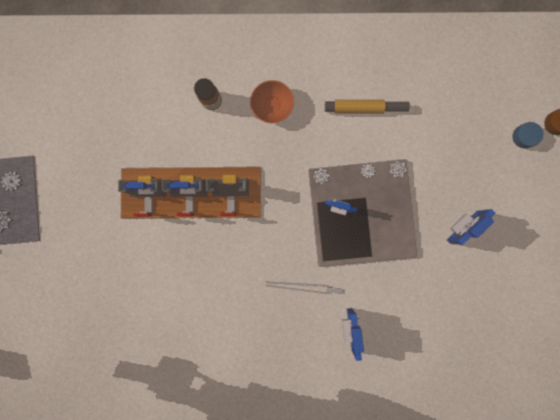

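View pics/scene.png

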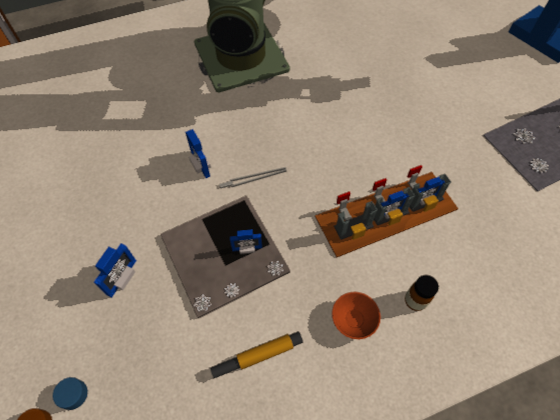

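Top view: the empty slot is at about (228,190), the right one of the rack. Its button is at (230,212), facing image-down (world -x). Cassette candidates in the top view are (341,206) on the board, (471,226), which is big and on the bench, and (353,335), also big and on the bench. I choose (341,206): the smallest, and the one on the board.

Run:
```python
from h import *
grab_frame("top");cp=camera_params("top")
for q in("cassette","slot_empty","rack","board"):
    for d in spotter.trace(q,"top"):
        r=d["region"].astype(np.uint8)
        m=cv2.minAreaRect(cv2.findNonZero(r)); c=m[0]
        z={"cassette":70,"rack":6,"board":12,"slot_empty":68}[q]
        b=[ray(cp,x,z)[:2].round().tolist() for x in cv2.boxPoints(m)]
        print(q,round(d["conf"],2),np.round(c),ray(cp,c,z).round(),b)
w=camera_params("wrist");R,_=cv2.Rodrigues(np.array(w["rvec"],float));s=env.state()
from scipy.spatial.transform import Rotation as Ro
T=Ro.from_euler("xyz",s["ee_rot"],degrees=True).as_matrix()
print(s["ee_pos"],s["ee_rot"],"cam in tool",T.T@(-R.T@np.array(w["tvec"]).ravel()-np.array(s["ee_pos"])),"axes",(R@T).round(2),w["K"])
im=cv2.imread("pics/top.png")[180:240,300:380];im2=cv2.imread("pics/top.png")[160:225,110:270]
cv2.imwrite("pics/crop.png",np.vstack([cv2.resize(im,(400,300)),cv2.resize(im2,(400,163))]))
```

```text
cassette 0.87 [470. 226.] [ 510. -418.   70.] [[494.0, -363.0], [563.0, -441.0], [526.0, -472.0], [458.0, -394.0]]
cassette 0.72 [352. 334.] [ 306. -196.   70.] [[350.0, -170.0], [357.0, -204.0], [263.0, -223.0], [255.0, -189.0]]
cassette 0.61 [340. 207.] [ 544. -175.   70.] [[541.0, -142.0], [562.0, -148.0], [548.0, -207.0], [526.0, -201.0]]
slot_empty 0.97 [227. 195.] [566.  42.  68.] [[605.0, 83.0], [605.0, 2.0], [528.0, 1.0], [528.0, 82.0]]
slot_empty 0.54 [339. 207.] [ 545. -173.   68.] [[541.0, -142.0], [562.0, -147.0], [549.0, -203.0], [527.0, -198.0]]
rack 0.87 [190. 192.] [577. 128.   6.] [[629.0, 275.0], [629.0, -16.0], [527.0, -17.0], [525.0, 272.0]]
board 0.62 [362. 212.] [ 537. -224.   12.] [[627.0, -112.0], [649.0, -315.0], [449.0, -334.0], [426.0, -134.0]]
board 0.59 [228. 196.] [570.  48.  12.] [[610.0, 63.0], [610.0, 34.0], [530.0, 33.0], [530.0, 62.0]]
[245.33108762 520.04979474 213.97333741] [ 1.79994450e+02 -1.13576680e-04  1.54743437e+02] cam in tool [  76.21961071   -0.42598779 -171.30789446] axes [[ 0.    1.    0.  ]
 [-0.96  0.   -0.27]
 [-0.27 -0.    0.96]] [[290.24237245   0.         284.17227223]
 [  0.         290.24237245 206.24278223]
 [  0.           0.           1.        ]]
```

View pics/crop.png

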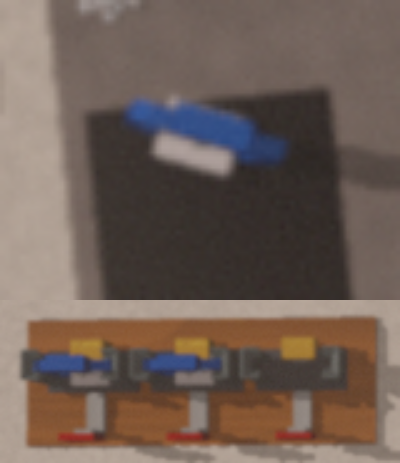

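The crop shows the choice: the cassette's blue tab and white foot on the dark patch of the board. In the lower half, the right slot is the empty one. I'll hover over the cassette.

```bash
R="x"
python3 -m jog '0 0 -1.05 0.8 -1.85 0 1; 0 0 -2.1 1.6 -3.7 0 1; 0 0 -3.15 2.4 -5.55 0 1; 0 0 -4.2 3.2 -7.4 0 1; 0 0 -5.25 4.04 -9.24 0 1'
python3 -m jog '0 0 -1.05 0.8 -1.85 0 1; 0 0 -2.1 1.6 -3.7 0 1; 0 0 -3.15 2.4 -5.55 0 1; 0 0 -4.2 3.2 -7.4 0 1; 0 0 -5.25 4.04 -9.24 0 1'
python3 -m jog '0 0 -1.05 0.8 -1.85 0 1; 0 0 -2.1 1.6 -3.7 0 1; 0 0 -3.15 2.4 -5.55 0 1; 0 0 -4.2 3.2 -7.4 0 1; 0 0 -5.25 4.04 -9.24 0 1'
python3 - <<'E'
from h import *
s=env.state();cp=camera_params("wrist");a=grab_frame("wrist");save("w1",a)
print(s["time_s"],s["ee_pos"],s["ee_rot"],np.array(s["qpos"]).round(1))
for q in("cassette","cassette_grip"):
  for d in spotter.trace(q,"wrist"):
    m=cv2.minAreaRect(cv2.findNonZero(d["region"].astype(np.uint8)));print(q,d["conf"],m,ray(cp,m[0],80).round(1))
E
```

```text
time_s: 1.98
ee_pos: [346.8, 287.6, 214.2]
ee_rot: [180.0, 0.0, 128.3]
force: [1.0, -0.2, -0.9]
gripper_width: 91.1
time_s: 2.6
ee_pos: [447.9, 56.5, 214.3]
ee_rot: [179.9, -0.0, 102.1]
force: [0.9, 0.5, 0.5]
gripper_width: 91.3
time_s: 3.22
ee_pos: [548.9, -174.6, 214.1]
ee_rot: [180.0, -0.0, 75.8]
force: [1.0, 0.4, -0.2]
gripper_width: 91.2
3.225 [ 548.85834741 -174.58788868  214.08823869] [ 1.79972617e+02 -1.18123989e-02  7.58004496e+01] [-18.8  18.4  89.5   0.   72.1  -4.6]
cassette 0.83 ((124.14483642578125, 239.2620849609375), (47.50201416015625, 15.114277839660645), 4.763641834259033) [ 361.8 -177.5   80. ]
cassette 0.68 ((283.5000305175781, 195.5), (54.69931411743164, 18.729244232177734), 82.87498474121094) [ 548.4 -172.3   80. ]
cassette_grip 0.79 ((122.62413787841797, 239.88967895507812), (48.6805534362793, 14.386896133422852), 3.3664605617523193) [ 359.9 -177.8   80. ]
cassette_grip 0.68 ((283.0, 195.0), (56.0, 18.0), 90.0) [ 548.  -171.6   80. ]
```

View pics/w1.png

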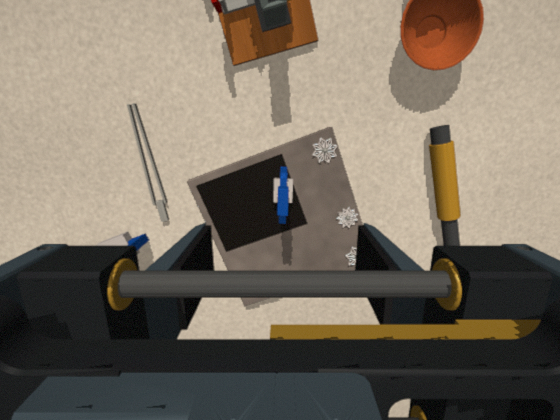

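The wrist picture shows the cassette upright at (283,195) between the jaws, its foot white on both sides. I'll fit the blue pixels.

```bash
cat >> h.py <<'E'
def blue(a,box):
    x,y,w,h=box; hs=cv2.cvtColor(a,cv2.COLOR_RGB2HSV); m=cv2.inRange(hs,(105,130,30),(130,255,255)); k=np.zeros_like(m); k[y:y+h,x:x+w]=m[y:y+h,x:x+w]; return k
E
python3 - <<'E'
from h import *
cp=camera_params("wrist");a=grab_frame("wrist")
k=blue(a,(255,150,60,90));pts=cv2.findNonZero(k);r=cv2.minAreaRect(pts);print(r)
for x in cv2.boxPoints(r): print(x,ray(cp,x,62).round(1))
p=pts.reshape(-1,2)
for y in range(164,228,3):
    xs=p[p[:,1]==y,0]
    if len(xs): print(y,xs.min(),xs.max(),a[y,xs].mean(0).round())
for yaw in(-14,-12,-16):
  c=np.cos(np.radians(yaw));s=np.sin(np.radians(yaw));C=np.array([548.4,-173])
  M=np.array([[c,-s],[s,c]])
  P=[np.r_[C+M@[x,y],z+12] for x,y,z in((0,-30,50),(0,30,50),(0,-15,68),(0,15,68),(12,-15,10),(12,15,10),(-12,-15,10),(-12,15,10))]
  print(yaw,proj(cp,P).round(1).tolist())
c=cv2.resize(a[155:235,240:330],(720,640),interpolation=cv2.INTER_CUBIC)[:600];save("w1c",c)
E
```

```text
((282.5, 194.5), (57.0, 11.0), 90.0)
[277. 166.] [ 548.4 -142.    62. ]
[288. 166.] [ 560.2 -145.    62. ]
[288. 223.] [ 544.2 -209.9   62. ]
[277. 223.] [ 531.7 -206.7   62. ]
167 280 286 [ 21.  59. 117.]
170 280 286 [ 21.  61. 122.]
173 280 287 [ 26.  78. 154.]
176 280 287 [ 23.  74. 150.]
179 281 286 [ 24.  72. 144.]
182 281 286 [ 25.  72. 142.]
185 280 286 [ 31.  75. 141.]
188 279 287 [ 20.  68. 138.]
191 278 287 [ 25.  73. 144.]
194 278 287 [ 23.  72. 142.]
197 278 287 [ 22.  72. 143.]
200 278 287 [ 24.  72. 143.]
203 277 288 [ 21.  67. 134.]
206 277 288 [ 20.  66. 132.]
209 277 288 [ 16.  65. 130.]
212 277 288 [ 17.  65. 129.]
215 277 288 [ 18.  54. 108.]
218 279 286 [13. 43. 86.]
221 279 285 [13. 47. 94.]
-14 [[283.9, 217.5], [283.8, 166.0], [283.8, 209.4], [283.8, 182.4], [293.2, 196.8], [293.3, 173.6], [274.5, 196.9], [274.3, 173.7]]
-12 [[284.8, 217.5], [282.8, 166.0], [284.3, 209.4], [283.3, 182.4], [293.6, 196.5], [292.9, 173.3], [274.9, 197.2], [273.9, 174.0]]
-16 [[283.0, 217.5], [284.7, 166.0], [283.4, 209.4], [284.3, 182.4], [292.8, 197.1], [293.8, 174.0], [274.1, 196.5], [274.7, 173.3]]
```

View pics/w1c.png

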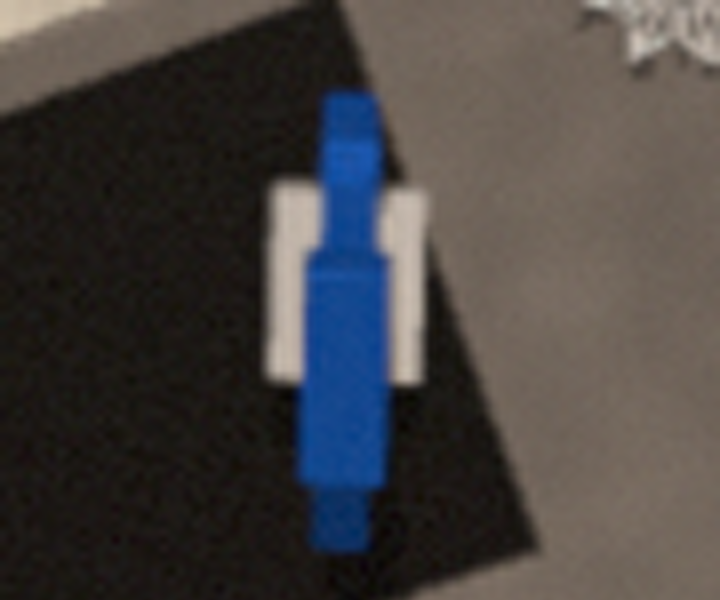

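The crop shows the foot and the tab symmetric. Measured against the model, the cassette is at about (546,-180) with yaw -15.5°. I'll align, go down to TCP z 52 and close.

```bash
python3 -m jog '0 0 -0.26 -0.11 -0.22 0 1; 0 0 -0.26 -0.11 -0.22 -2 1; 0 0 -0.26 -0.11 -0.22 -4 1; 0 0 -0.26 -0.11 -0.22 -5.6 1; 0 0 -0.26 -0.11 -0.22 -6.48 1'
python3 -m jog '0 0 0 0 0 0 0.3; 0 0 0 0 0 0 0.3; 0 0 0 0 0 0 0.2; 0 0 0 0 0 0 0; 0 0 0 0 0 0 0' 12
python3 -m jog '0 0 0 0 0 0 0; 0 0 0 0 0 0 0; 0 0 0 0 0 0 0; 0 0 0 0 0 0 0;0 0 0 0 0 0 0' 25
python3 -m jog '0 0 0 0 0 0.5 0; 0 0 0 0 0 1.5 0; 0 0 0 0 0 3 0; 0 0 0 0 0 4.4 0; 0 0 0 0 0 4.4 0'
python3 - <<'E'
from h import *
s=env.state();print(s["time_s"],s["ee_pos"],s["ee_rot"],s["force"],s["gripper_width"])
save("w2",grab_frame("wrist"))
E
```

```text
time_s: 4.05
ee_pos: [543.8, -176.9, 50.2]
ee_rot: [-179.8, -0.0, 74.8]
force: [0.5, -0.0, 0.4]
gripper_width: 91.2
time_s: 4.68
ee_pos: [545.8, -178.5, 52.5]
ee_rot: [179.9, 0.0, 74.7]
force: [0.3, -0.3, 0.0]
gripper_width: 43.8
time_s: 5.3
ee_pos: [545.6, -178.4, 51.9]
ee_rot: [-180.0, -0.0, 74.7]
force: [-0.4, -0.5, -1.3]
gripper_width: 11.9
time_s: 5.92
ee_pos: [547.5, -179.1, 165.5]
ee_rot: [179.6, 0.0, 74.7]
force: [0.1, 0.0, -0.7]
gripper_width: 12.0
5.925 [ 547.4866516  -179.08310877  165.5170233 ] [1.79568824e+02 2.74695463e-02 7.46957825e+01] [ 0.05295053  0.00757634 -0.70771371] 12.044506114538699
```

View pics/w2.png

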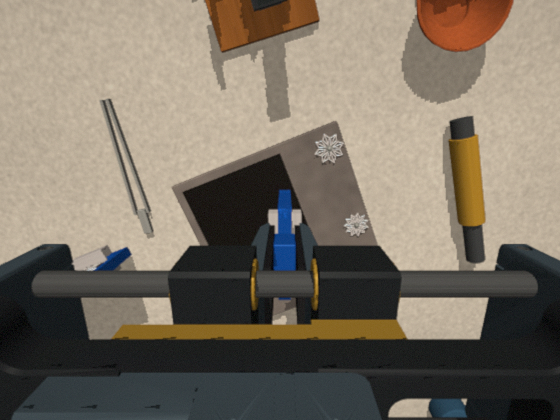

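The cassette is held (opening 12.0 mm) and upright, seen at (285,210) between the fingers. I'll go beside the empty slot, turn to the rack's yaw and measure the slot from there.

```bash
python3 -m jog '0 0 0.8 0.3 1 0.2 0; 0 0 1.6 0.6 2.5 0.4 0; 0 0 2.4 0.9 4 0.4 0; 0 0 3.06 1.2 5.1 0.4 0; 0 0 3.06 1.2 5.1 0.4 0' 
python3 -m jog '0 0 0 0 0 0 0; 0 0 0 0 0 0 0'
python3 - <<'E'
from h import *
s=env.state();cp=camera_params("wrist");a=grab_frame("wrist");print(s["time_s"],s["ee_pos"],s["ee_rot"]);save("w3",a)
import pickle;pickle.dump((dict(ee_pos=s["ee_pos"],ee_rot=s["ee_rot"]),cp,a),open("w3.pkl","wb"))
for q in("slot_empty","latch_empty_button","slot_full1","rack"):
    print(q,[(np.round(d["box"]).tolist(),round(d["conf"],2)) for d in spotter.look_for(q,"wrist")[:4]])
v=a[0:300,130:430];save("w3c",cv2.resize(v,(600,600),interpolation=cv2.INTER_CUBIC))
E
```

```text
time_s: 6.6
ee_pos: [574.8, -49.2, 170.1]
ee_rot: [-179.8, -0.0, 90.1]
force: [-0.2, -0.8, -2.1]
gripper_width: 11.7
time_s: 6.85
ee_pos: [575.1, -51.9, 171.5]
ee_rot: [-179.9, 0.0, 89.9]
force: [-0.0, 1.1, -0.3]
gripper_width: 11.7
6.85 [575.07606651 -51.89848083 171.45447465] [-1.79937542e+02  1.01724659e-02  8.99106065e+01]
slot_empty [([232.0, 57.0, 87.0, 93.0], 0.82)]
latch_empty_button [([229.0, 92.0, 91.0, 31.0], 0.75)]
slot_full1 [([229.0, 0.0, 91.0, 59.0], 0.61), ([405.0, 263.0, 29.0, 74.0], 0.56)]
rack [([237.0, 0.0, 101.0, 164.0], 0.82)]
```

View pics/w3c.png

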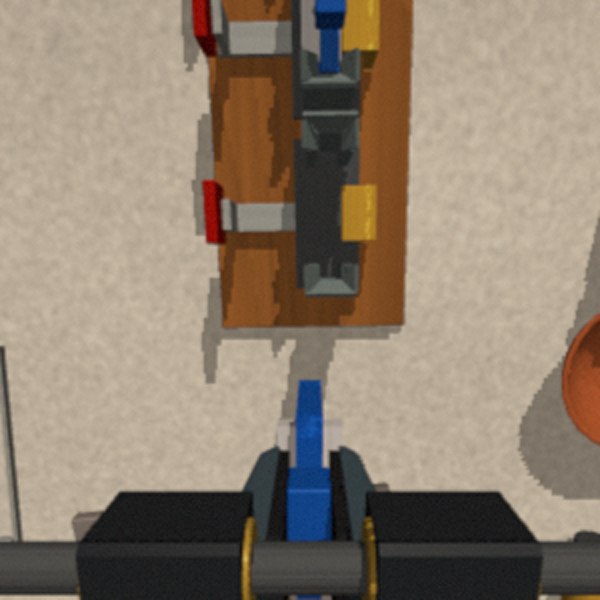

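The picture shows the empty slot at full-image (295,105): near post flare at crop (330,280), far post at (330,130), brass nose at (359,212), red button at (213,212). The cassette is at crop (310,430) in the fingers. I'll turn these into positions.

Run:
```python
from h import *
import pickle
s,cp,a=pickle.load(open("w3.pkl","rb"))
f=lambda x,y:(x/2+130,y/2)
for n,p,z in [("rackcornerL",(224,326),6),("rackcornerR",(404,324),6),("rackR far",(411,20),6),("buttonfrontfar",(204,182),60),("buttonfrontnear",(207,243),60),("nose far",(359,185),36),("nose near top",(359,238),36)]:
    print(n,ray(cp,f(*p),z).round(1))
for z in (68,76):
  for n,p in (("nearL",(303,294)),("nearR",(358,294)),("farL",(301,113)),("farR",(360,113))): print(z,n,ray(cp,f(*p),z).round(1))
# slot model check
for C in ([577,43],):
  P=[[C[0]+x,C[1]+y,z] for x,y,z in((-58,-14,60),(-58,14,60),(-5.5,-31.5,68),(5.5,-31.5,68),(-5.5,31.5,68),(5.5,31.5,68))]
  print(((proj(cp,P)-[130,0])*2).round().tolist())
# held cassette: blue extents
k=blue(a,(265,180,40,95));p=cv2.findNonZero(k).reshape(-1,2)
for y in range(186,262,4):
    xs=p[p[:,1]==y,0]
    if len(xs): print(y,xs.min(),xs.max(),(xs.min()+xs.max())/2)
from scipy.spatial.transform import Rotation as Ro
T=Ro.from_euler("xyz",s["ee_rot"],degrees=True).as_matrix();t=np.array(s["ee_pos"])
for off in (0,2,-2):
  # tool: x = cassette y side(camera), z down
  Q=[t+T@np.array([x+off,y,z]) for x,y,z in((30,0,-10),(30,0,40),(15,0,-28),(15,12,30),(15,-12,30))]
  print(off,proj(cp,Q).round(1).tolist())
save("w3z",cv2.resize(np.vstack([a[50:160,230:330],a[180:270,235:335]]),(400,800),interpolation=cv2.INTER_CUBIC)[:, :])
im=np.hstack([cv2.resize(a[50:160,235:335],(400,440),interpolation=cv2.INTER_CUBIC),cv2.resize(a[175:265,240:322],(400,440),interpolation=cv2.INTER_CUBIC)]);save("w3z",im)
```

```text
rackcornerL [525.7 -18.6   6. ]
rackcornerR [629.7 -17.5   6. ]
rackR far [626.6 135.8   6. ]
buttonfrontfar [527.   53.5  60. ]
buttonfrontnear [527.1  26.8  60. ]
nose far [599.6  54.6  36. ]
nose near top [600.2  29.5  36. ]
68 nearL [572.   4.  68.]
68 nearR [597.6   3.9  68. ]
68 farL [571.4  80.3  68. ]
68 farR [596.8  80.3  68. ]
76 nearL [572.1   4.5  76. ]
76 nearR [596.9   4.5  76. ]
76 farL [571.5  78.7  76. ]
76 farR [596.1  78.7  76. ]
[[189.0, 238.0], [186.0, 174.0], [302.0, 277.0], [326.0, 277.0], [301.0, 128.0], [327.0, 128.0]]
190 280 289 284.5
194 280 289 284.5
198 279 289 284.0
202 279 290 284.5
206 278 290 284.0
210 278 290 284.0
214 278 290 284.0
218 278 290 284.0
222 278 290 284.0
226 278 290 284.0
230 278 290 284.0
234 274 294 284.0
238 274 295 284.5
242 273 295 284.0
246 273 295 284.0
250 273 295 284.0
254 273 295 284.0
258 273 295 284.0
0 [[285.2, 206.9], [284.9, 188.6], [285.3, 243.2], [301.5, 211.8], [268.4, 211.8]]
2 [[285.2, 203.5], [284.9, 186.0], [285.3, 239.7], [301.6, 209.2], [268.3, 209.2]]
-2 [[285.2, 210.2], [284.9, 191.3], [285.3, 246.7], [301.5, 214.5], [268.4, 214.5]]
```

View pics/w3z.png

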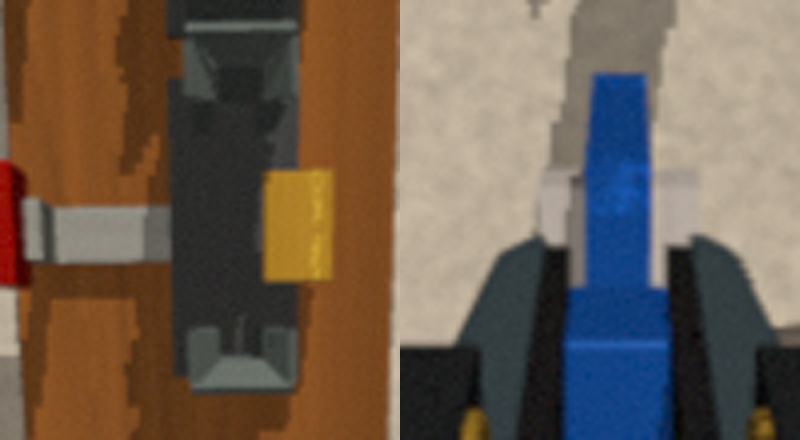

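Slot centre about (584.7, 41.8), yaw about 0.6°. Corrected for how the held cassette appears in the same picture, the TCP target is (585.5, 42.9). I'll hover above and check.

```bash
python3 -m jog '0 0 0.12 0.4 1 0 0; 0 0 0.12 0.4 2.4 0 0; 0 0 0.12 0.4 3.5 0 0; 0 0 0.12 0.4 3.75 -0.6 0; 0 0 0.12 0.4 3.75 -1.4 0' 
python3 -m jog '0 0 0 0 0 0 0; 0 0 0 0 0 0 0; 0 0 0 0 0 0 0'
python3 - <<'E'
from h import *
s=env.state();a=grab_frame("wrist");cp=camera_params("wrist");b=grab_frame("scene");print(s["time_s"],s["ee_pos"],s["ee_rot"],s["force"])
# predicted slot flare tops with slot at (585.3,41.8)
P=[[585.3+x,41.8+y,72] for x,y in((-12.5,38),(12.5,38))]+[[585.3-5.5,41.8+31.5,68],[585.3+5.5,41.8+31.5,68]]
print(proj(cp,P).round(1).tolist())
save("w4",np.hstack([cv2.resize(a[130:270,220:350],(400,431),interpolation=cv2.INTER_CUBIC),cv2.resize(b[150:270,330:440],(395,431),interpolation=cv2.INTER_CUBIC)]))
E
```

```text
time_s: 7.72
ee_pos: [585.7, 42.7, 136.3]
ee_rot: [180.0, 0.0, 90.6]
force: [-0.2, 0.0, -2.0]
gripper_width: 12.2
time_s: 8.1
ee_pos: [586.1, 42.4, 137.7]
ee_rot: [179.9, 0.0, 90.6]
force: [0.2, -0.4, -1.4]
gripper_width: 12.0
8.1 [586.14024567  42.40409568 137.71824832] [1.79907884e+02 1.86918503e-03 9.05608864e+01] [ 0.19786107 -0.39549575 -1.38657175]
[[269.0, 173.2], [299.4, 173.5], [277.6, 180.2], [290.7, 180.3]]
```

View pics/w4.png

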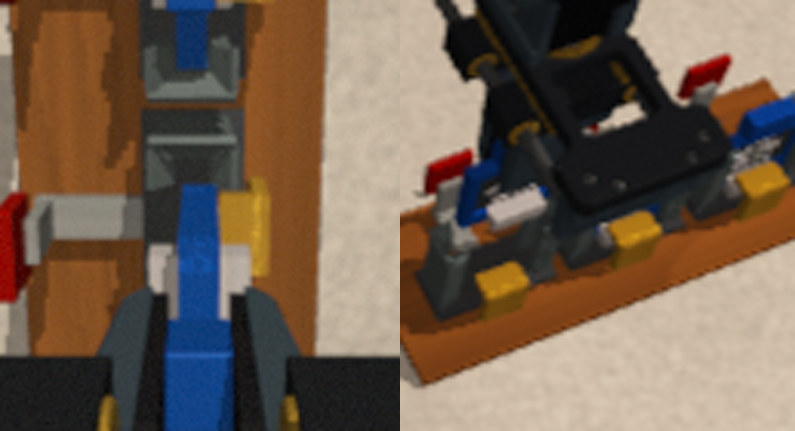

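The cassette (crop column 198) is within 1 mm of the slot's centre (194.5), and the far post is aligned. I'll shift -0.5 mm in x and lower.

```bash
python3 -m jog '0 0 0 -0.02 0 -0.4 0; 0 0 0 -0.02 0 -0.8 0; 0 0 0 -0.02 0 -1.2 0; 0 0 0 -0.02 0 -1.6 0; 0 0 0 -0.02 0 -1.8 0'
python3 -m jog '0 0 0 0 0 -0.2 0; 0 0 0 0 0 -0.35 0; 0 0 0 0 0 -0.5 0; 0 0 0 0 0 -0.6 0; 0 0 0 0 0 -0.6 0'
```

```text
time_s: 8.82
ee_pos: [584.7, 42.8, 90.9]
ee_rot: [-179.9, 0.0, 90.6]
force: [0.0, 0.3, -0.8]
gripper_width: 12.1
time_s: 9.45
ee_pos: [585.0, 42.8, 76.9]
ee_rot: [-180.0, -0.0, 90.6]
force: [0.3, -0.2, -1.5]
gripper_width: 11.9
```

No contact yet, so I'll go down slowly until it touches.

```bash
python3 -m jog '0 0 0 0 0 -0.05 0; 0 0 0 0 0 -0.05 0'
python3 -m jog '0 0 0 0 0 -0.05 0; 0 0 0 0 0 -0.05 0'
```

```text
time_s: 9.7
ee_pos: [585.2, 42.8, 75.9]
ee_rot: [180.0, 0.0, 90.6]
force: [-0.3, 1.0, -1.2]
gripper_width: 11.8
time_s: 9.95
ee_pos: [585.4, 42.8, 75.7]
ee_rot: [179.9, -0.0, 90.6]
force: [-2.6, -1.3, 5.9]
gripper_width: 12.0
```

Contact came at TCP z 75.6, where the resting height on the latch predicts 76. Opening.

```bash
python3 -m jog '0 0 0 0 0 0 0.3; 0 0 0 0 0 0 0.3; 0 0 0 0 0 0 0.4; 0 0 0 0 0 0 0.4; 0 0 0 0 0 0 0.4'
python3 -m jog '0 0 0 0 0 1 0.4; 0 0 0 0 0 3 0.4; 0 0 0 0 0 5 0.4; 0 0 0 0 -2 5.4 0.4; 0 0 0 0 -3.6 5.4 0.4'
python3 -m jog '0 0 0 0 0 0 0; 0 0 0 0 0 0 0'
python3 - <<'E'
from h import *
s=env.state();cp=camera_params("wrist");a=grab_frame("wrist");t=grab_frame("top");sc=grab_frame("scene");print(s["time_s"],s["ee_pos"],s["ee_rot"])
for h in(36,18):
  P=[[585.2,41.8+y,h+z] for y,z in((-30,50),(30,50),(-15,68),(15,68))]; print(h,proj(cp,P).round(1).tolist())
save("w5",np.hstack([cv2.resize(a[30:170,220:350],(400,431),interpolation=cv2.INTER_CUBIC),cv2.resize(sc[150:270,330:440],(395,431),interpolation=cv2.INTER_CUBIC)]))
E
```

```text
time_s: 10.58
ee_pos: [585.1, 42.8, 74.4]
ee_rot: [-180.0, -0.0, 90.6]
force: [0.4, -0.4, -1.2]
gripper_width: 36.4
time_s: 11.2
ee_pos: [585.8, -48.3, 211.2]
ee_rot: [179.8, 0.0, 90.6]
force: [0.7, 0.2, 0.3]
gripper_width: 36.5
time_s: 11.45
ee_pos: [584.9, -46.8, 209.3]
ee_rot: [-180.0, -0.0, 90.6]
force: [0.0, 0.7, 0.5]
gripper_width: 19.7
11.45 [584.94286626 -46.78168365 209.25535991] [-1.79980379e+02 -3.97642767e-02  9.05740715e+01]
36 [[285.6, 142.9], [286.4, 77.5], [285.9, 127.4], [286.4, 92.5]]
18 [[285.5, 141.9], [286.3, 80.4], [285.8, 127.3], [286.2, 94.6]]
```

View pics/w5.png

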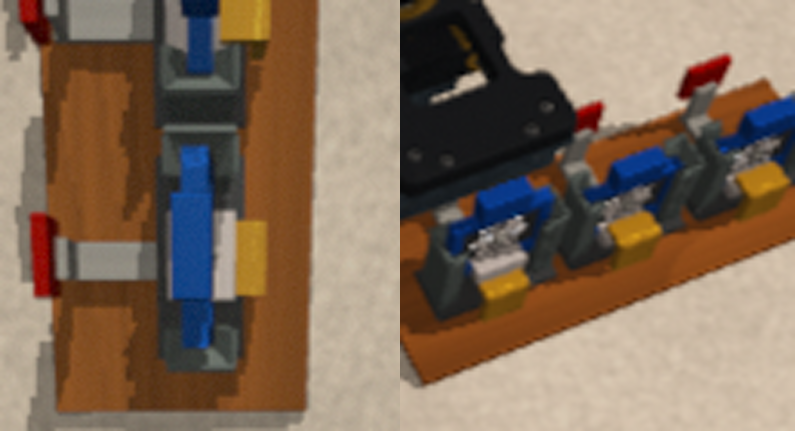

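The cassette stands in the posts with its white foot on the brass nose (nose at crop (250,255)). The blue tab is central, and the neighbours are untouched. Next I'll bring the closed fingers in front of the button, at x 488, y 42, z 44.

```bash
python3 -m jog '0 0 0 -1.3 0.7 0 0; 0 0 0 -2.6 1.6 0 0; 0 0 0 -3.88 2.6 0 0; 0 0 0 -3.88 3.56 -1 0; 0 0 0 -3.88 3.56 -3 0'
python3 -m jog '0 0 0 0 0 -1.6 0; 0 0 0 0 0 -2.8 0; 0 0 0 0 0 -3.62 0; 0 0 0 0 0 -3.62 0; 0 0 0 0 0 -3.62 0'
python3 - <<'E'
from h import *
s=env.state();cp=camera_params("wrist");a=grab_frame("wrist");sc=grab_frame("scene");print(s["time_s"],s["ee_pos"],s["gripper_width"],s["force"])
P=[[527.5,41.8-14,60],[527.5,41.8+14,60]];print(proj(cp,P).round(1).tolist())
save("w6",np.hstack([cv2.resize(a[80:300,200:400],(400,440)),cv2.resize(sc[130:270,330:457],(399,440),interpolation=cv2.INTER_CUBIC)]))
E
```

```text
time_s: 12.22
ee_pos: [489.7, 44.1, 135.8]
ee_rot: [179.6, -0.0, 90.8]
force: [0.3, -0.9, -1.1]
gripper_width: 0.4
time_s: 12.85
ee_pos: [488.8, 42.3, 44.7]
ee_rot: [179.9, -0.0, 90.6]
force: [0.4, 0.2, 0.3]
gripper_width: 0.7
12.85 [488.75267472  42.29793824  44.72064631] 0.6845513705674483 [0.36226936 0.23405454 0.34595333]
[[349.2, 281.1], [352.8, 237.7]]
```

View pics/w6.png

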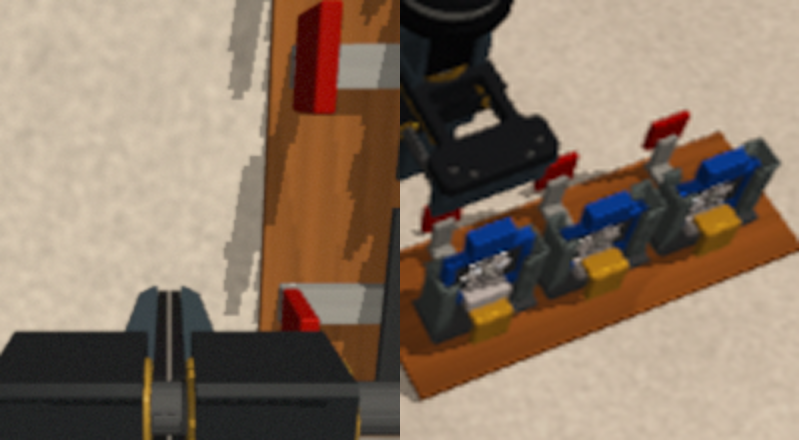

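The fingers (crop (170,320)) stand level with the middle of the empty slot's button (crop (300,310)). The neighbour's button is well clear at (320,60). Pressing stepwise by force.

```bash
python3 -m jog '0 0 0 0.3 0 0 0; 0 0 0 0.6 0 0 0; 0 0 0 0.8 0 0 0; 0 0 0 0.9 0 0 0; 0 0 0 0.9 0 0 0'
python3 -m jog '0 0 0 0.1 0 0 0; 0 0 0 0.16 0 0 0; 0 0 0 0.16 0 0 0'
```

```text
time_s: 13.58
ee_pos: [510.7, 41.8, 43.9]
ee_rot: [-180.0, 0.0, 90.6]
force: [-0.5, -0.1, -0.9]
gripper_width: 0.4
time_s: 13.95
ee_pos: [514.7, 41.8, 44.0]
ee_rot: [180.0, -0.0, 90.6]
force: [0.0, -0.1, -0.2]
gripper_width: 0.5
```

```bash
python3 -m jog '0 0 0 0.06 0 0 0; 0 0 0 0.12 0 0 0; 0 0 0 0.12 0 0 0'
python3 -m jog '0 0 0 0.06 0 0 0; 0 0 0 0.12 0 0 0; 0 0 0 0.12 0 0 0'
```

```text
time_s: 14.32
ee_pos: [517.1, 41.8, 43.9]
ee_rot: [-179.9, -0.0, 90.6]
force: [-0.4, 0.3, 1.7]
gripper_width: 0.4
time_s: 14.7
ee_pos: [520.4, 41.8, 43.9]
ee_rot: [-180.0, -0.0, 90.6]
force: [-3.3, 0.6, 2.3]
gripper_width: 0.8
```

```bash
python3 -m jog '0 0 0 0.06 0 0 0; 0 0 0 0.12 0 0 0; 0 0 0 0.12 0 0 0; 0 0 0 0.12 0 0 0'
python3 -m jog '0 0 0 0.06 0 0 0; 0 0 0 0.1 0 0 0; 0 0 0 0.1 0 0 0; 0 0 0 0.1 0 0 0'
python3 - <<'E'
from h import *
sc=grab_frame("scene");a=grab_frame("wrist")
save("w7",np.hstack([cv2.resize(a[120:300,280:560],(400,257)),cv2.resize(sc[140:225,330:462],(400,257),interpolation=cv2.INTER_CUBIC)]))
print(env.state()["force"])
E
```

```text
time_s: 15.2
ee_pos: [523.4, 41.8, 43.9]
ee_rot: [-180.0, -0.0, 90.6]
force: [-4.2, 0.0, 1.9]
gripper_width: 0.6
time_s: 15.7
ee_pos: [525.9, 41.8, 43.9]
ee_rot: [-180.0, -0.0, 90.6]
force: [-4.5, 1.9, 3.4]
gripper_width: 0.7
[-3.84634572  0.51282014  2.4016494 ]
```

View pics/w7.png

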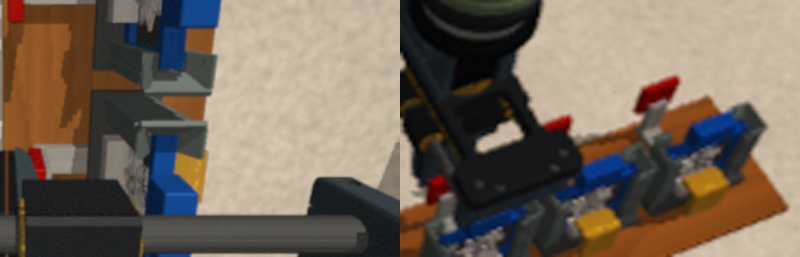

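The left panel shows the fingers pressing the button, with the posts and neighbours in place. The scene crop shows the cassette's tab at about row 212, against 205 before, so it seems to have dropped. I've now used the viewer's 12 pictures, so the rest is checked numerically: 1.5 mm more, back off, measure.

```bash
python3 -m jog '0 0 0 0.04 0 0 0; 0 0 0 0.06 0 0 0; 0 0 0 0.06 0 0 0; 0 0 0 0.06 0 0 0'
python3 -m jog '0 0 0 -0.3 0 0 0; 0 0 0 -0.8 0 0 0; 0 0 0 -1.6 0 0 0; 0 0 0 -2.4 0 0 0; 0 0 0 -2.4 0 0 0'
python3 -m jog '0 0 0 0 0 2 0; 0 0 0 0 0 4 0; 0 0 0 0 0 6 0; 0 0 0 1 -2 6.6 0; 0 0 0 2.5 -3.5 6.6 0'
python3 -m jog '0 0 0 2 0 0 0; 0 0 0 2.4 0 0 0; 0 0 0 2.4 0 0 0; 0 0 0 2.4 0 0 0'
python3 - <<'E'
from h import *
s=env.state();cp=camera_params("wrist");a=grab_frame("wrist");save("w8",a);print(s["time_s"],s["ee_pos"],s["ee_rot"],s["force"])
sc=grab_frame("scene");cs=camera_params("scene");save("s8",sc)
for h in(36,18):
  P=[[585.2,41.8+y,h+z] for y,z in((-30,50),(30,50),(-15,68),(15,68),(0,68))]
  print(h,"wrist",proj(cp,P).round(1).tolist(),"scene",proj(cs,P).round(1).tolist())
k=blue(a,(255,60,70,100));p=cv2.findNonZero(k).reshape(-1,2)
for y in range(p[:,1].min(),p[:,1].max()+1,3):
    xs=p[p[:,1]==y,0]
    if len(xs): print(y,xs.min(),xs.max(),end="; ")
k=blue(sc,(335,180,42,60));p=cv2.findNonZero(k).reshape(-1,2);print("\nscene blue",p.min(0),p.max(0))
for q in("cassette","latch_empty_button","latch_empty"):
  for c in("wrist","scene"): print(q,c,[(np.round(d["box"]).tolist(),round(d["conf"],2)) for d in spotter.look_for(q,c)[:4]])
hs=cv2.cvtColor(a,cv2.COLOR_RGB2HSV);cp
m=cv2.inRange(hs,(0,180,100),(5,255,255))|cv2.inRange(hs,(175,180,100),(180,255,255))
n,l,st,_=cv2.connectedComponentsWithStats(m)
for i in range(1,n):
  if st[i,4]>60: x,y,w,hh=st[i,:4];print("red",st[i],ray(cp,(x,y+hh/2),60).round(1))
m=cv2.inRange(hs,(20,140,120),(30,255,255));n,l,st,_=cv2.connectedComponentsWithStats(m)
for i in range(1,n):
  if st[i,4]>60: x,y,w,hh=st[i,:4];print("brass",st[i],ray(cp,(x,y+hh/2),36).round(1))
E
```

```text
time_s: 16.3
ee_pos: [526.4, 41.8, 43.9]
ee_rot: [-179.9, -0.0, 90.6]
force: [-6.8, 1.2, 4.4]
gripper_width: 0.2
time_s: 16.92
ee_pos: [467.2, 41.6, 44.2]
ee_rot: [179.9, 0.0, 90.6]
force: [0.8, 0.4, -0.6]
gripper_width: 0.2
time_s: 17.55
ee_pos: [533.0, -47.2, 212.1]
ee_rot: [179.5, 0.1, 90.6]
force: [0.8, 0.5, 0.4]
gripper_width: 0.4
time_s: 18.05
ee_pos: [589.3, -45.5, 209.0]
ee_rot: [-180.0, 0.0, 90.6]
force: [-0.3, 0.8, 0.6]
gripper_width: 0.3
18.05 [589.28053786 -45.4675565  209.02986948] [-1.79982424e+02  6.34074609e-03  9.06193609e+01] [-0.26492267  0.77604747  0.59042909]
36 wrist [[281.3, 144.1], [281.8, 78.8], [281.2, 128.7], [281.5, 93.9], [281.4, 111.6]] scene [[344.4, 215.2], [372.2, 205.0], [352.7, 207.9], [366.8, 202.8], [359.8, 205.3]]
18 wrist [[281.4, 143.0], [282.0, 81.6], [281.4, 128.5], [281.7, 95.9], [281.5, 112.4]] scene [[343.4, 219.7], [370.7, 209.7], [351.4, 212.6], [365.3, 207.6], [358.4, 210.1]]
81 278 284; 84 278 285; 87 278 285; 90 278 285; 93 277 285; 96 276 287; 99 275 287; 102 276 286; 105 276 286; 108 276 286; 111 276 286; 114 276 286; 117 276 286; 
[... 362 characters left out ...]
, 54.0], 0.68)]
latch_empty_button wrist [([221.0, 101.0, 81.0, 26.0], 0.61)]
latch_empty_button scene [([340.0, 211.0, 28.0, 27.0], 0.57)]
latch_empty wrist [([230.0, 101.0, 75.0, 25.0], 0.77), ([228.0, 70.0, 74.0, 80.0], 0.4)]
latch_empty scene [([339.0, 210.0, 26.0, 30.0], 0.75), ([343.0, 205.0, 26.0, 28.0], 0.52), ([335.0, 199.0, 41.0, 41.0], 0.3)]
red [221   7   7  31 177] [525.3 125.5  60. ]
red [226 101   6  26 132] [526.5  40.6  60. ]
brass [288  16  15  28 315] [590.8 126.5  36. ]
brass [289 103  13  24 234] [593.2  41.1  36. ]
brass [272 260   3  44 107] [ 574.1 -170.9   36. ]
brass [387 298  19  41 325] [ 733.  -225.6   36. ]
brass [  90  320  294   19 4008] [ 319.8 -248.2   36. ]
```

All checks agree with the cassette being home. Its extents match the height-18 model rather than 36 in both cameras. The button's front, and the nose's outer edge by my estimate, line up with the loaded neighbour's within about 0.3 mm after allowing for rack yaw. The gripper is clear, so I'm handing in.

```bash
python3 -c "
from h import *
print(env.job_done(), env.state()['time_s'])"
```

```text
the job is handed in; nothing more can be done
the job is handed in; nothing more can be done
```

I took the small blue cassette off the board and set it in the empty slot, resting on its closed latch. I let go, pressed the button about 9 mm until it reached its stop, and backed the arm clear. I handed the job in at about 18 s. No verdict was reported.

- **Cassette:** the wrist and scene cameras both fit a cassette fully home, and not one resting 18 mm higher on the latch. It is centred in the slot to about 0.5 mm.
- **Latch:** after release the button's front lines up with the neighbouring loaded slot's to about 0.3 mm, so the latch looks shut. The nose's outer edge agrees.
- **Disagreement:** the nose's inner edge measured about 1.5 mm further back than expected. I put this down to the cassette's shadow and pixel size, and did not check it further.
- **Not checked at the end:** by then I had used all 12 picture views, so the final checks were numerical only. I did not measure the bowl, jar, tweezers or torch again. The arm's path stayed clear of them.

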